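# Tighten the cartridge nut of the kitchen mixer tap

### The arm

A 6-joint arm with a two-finger parallel gripper is mounted at the origin on the work surface. World frame = base frame: x ahead of the robot, y to its left, z up, the work surface at z = 0. Lengths are in m, angles in rad, forces in N, time in s.
With the tool pointing down it reaches from about 0.25 to 0.8 m from the base axis. Payload 8.5 kg.
Tool frame: the origin (TCP) lies midway between the tips of the shut fingers; the grasp point (between the pads) lies 19 mm behind it; z points along the fingers, y is the line along which they close (so a half turn about z gives the same grasp; the last joint's range is limited). The gripper opens to 85 mm and grips with 20 to 120 N. Pads are 22 mm wide; open, the fingers measure 114 mm over their backs; the gripper's body (76 mm by 85 mm) begins 54 mm behind the grasp point. The pads swing forward as they close: fully open they stand 13 mm farther back than shut.
Start: joints at [-1.28, 0.238, -0.013, 1.319, 0, 1.571], TCP at [0.151, -0.503, 0.204] pointing down, gripper open.
Joint ranges: [-2.66, 2.66], [-1.03, 1.9], [-1.14, 1.46], [-1.82, 2.27], [-1.45, 1.34], [-3.14, 3.14]. Speed limits (rad/s): [2.22, 2.22, 2.79, 3.14, 3.14, 3.14].

### API

Orientations are given as a unit quaternion [x, y, z, w].
In Python, from plant import bot gives the robot as it stands. Calls block until the motion is done:
- bot.move_pose(position, orientation): joint-space move of the TCP to a pose.
- bot.servo_line(position, ori=None, v=0.15): straight line of the TCP; ori=None keeps the orientation; v is the mean speed in m/s.
- bot.goto_joints(angles): joint-space move.
- bot.ungrasp() and bot.close_gripper(): open the fingers fully, or close them until they stop; the grip force is fixed at half the most.
- bot.dwell(seconds).
- bot.inverse_kinematics(position, orientation): joint angles nearest the present ones, or None.
- bot.capture(name): name is "scene" or "side" or "wrist"; returns (picture, depth): 420x560x3 uint8, blue, green, red; 420x560 float32, m along the optical axis (not along the pixel's ray), 0 where there is no reading.
- bot.camera_model(name): a dict with "camera_matrix" (3x3 intrinsics, pixels), "D" ([k1, k2, p1, p2, k3] as OpenCV has them; the pictures are not rectified), "T" (4x4, takes a point from camera to world coordinates). Camera axes: x right, y down, z forward; pixel columns grow to the right and rows downward; lengths in m; the calibration is good to about 2 mm. A picture is of the moment at which its call begins: read the wrist's pose just before it. camera_model takes no time and is no camera call; for the wrist camera it gives the pose at the moment of the call.
A pose or a line that the arm cannot do raises bot.IKError and nothing moves.
- bot.close_job(): hands the job in; it is judged then, once.
Trained networks look in the newest picture that a camera, given by its name, has taken for a name from the list of things; names that differ only in an ending like _2 or _b are one class to them, and where a whole thing is asked for, a point or a joint stands for the part that bears it (a point fixed in the world has none). Each returns a list of dicts, best first, with "confidence" (0 to 1); they miss things now and then, are a little off and sometimes report something else, mostly with a low value. They report only what shows in the picture. A call takes as long as a camera call.
- bot.look_for(camera, query): "rect" ([centre column, centre row, width, height] in pixels, round what is visible of it).
- bot.spot_point(camera, query): "position" ([column, row] in pixels: a listed point, or the origin of a listed thing).
Readings, each from a call of its own:
- bot.read_clock(): time.
- bot.read_q(): joint angles.
- bot.read_joint_vel(): joint speeds.
- bot.read_joint_efforts(): joint torques, N m.
- bot.read_tcp_pos(): TCP position.
- bot.read_orientation(): TCP orientation.
- bot.read_wrist_force(): force on the tool from outside, world axes, zero at the start.
- bot.read_wrist_torque(): the same for the moment, N m.
- bot.read_opening(): opening from 0.0 (shut) to 1.0 (fully open).
- bot.read_grasp_force(): force on a finger pad.
Only numpy, scipy, OpenCV 4.12 (cv2) and the standard library are available. Lean on these libraries where they do the work, as an engineer would, in place of code of your own. Each camera call takes 0.05 s, during which the arm holds its last target. There are 200 camera calls.

### The job

The kitchen mixer has a new cartridge: pick up the ring spanner from the draining board, turn the brass hexagon nut on top of the tap clockwise until it is fully home, and nip it up firmly there to about 1 newton metre. There is only room for short strokes between the spout and the upstand, so lift the spanner off and reseat it as often as needed; do not wring the tap round in its hole, knock the spout or disturb the other things. Then lay the spanner gently back flat on the draining board and let go of it.

Things in the scene. Friction and masses are not known exactly. Their poses are not given: they have to be found in the camera images.
- counter: Marble worktop with inset steel sink. Origin at worktop level (z 0) on the tap's axis; x to the back (away from the robot), y left along the counter, z up. Steel deck 3 mm above the worktop, x -385..50, y -280..580 mm. Bowl mouth x -355..-60, y -210..150, 160 mm deep. Behind the tap an upstand and sill, face at x 85, 115 mm high; upstand and spout bound the spanner's swing.
- drainer (a point): Middle of the flat draining board: the steel deck left of the bowl, x -385..50 and y 150..580 mm in the counter's frame, on its surface 3 mm above the worktop. Axes as the counter's. The pressed flutes are look only; things lie flat on it.
- nut_top (a point): Centre of the brass nut's top, on the tap's axis, 94.5 mm above the worktop; its frame turns with the nut: y points at a corner, x at a flat's middle. Hexagon 32 mm across flats, 37 across corners, 11 mm high, top 4 mm bevelled to 27, on the column's round shoulder (diameter 46, 83.5 mm above the worktop). Its white stem (diameter 21; 8 mm spindle to 16 mm above the nut) passes the ring.
- nut (a joint): Turn of the nut on its thread, rad, growing clockwise seen from above (tightening). Home, against a hard stop, at 2.094 (120 deg); it starts 1.60 to 1.95 short of that. It neither rises nor sinks. It drags at about 0.3 N m all the way, then stops dead. At home, unloaded, a corner points along the counter's +y.
- cartridge (a joint): Wind-up of the new cartridge in its rubber seals, rad, clockwise from above positive: 0.1 rad for each N m of moment that the spanner puts on the nut, springing back to 0 when let go. The nut counts as nipped up at 0.07 or more (0.7 N m) with the nut home.
- tap (a joint): Turn of the whole tap in its hole, rad, 0 at the start, clockwise from above positive. The tap is held only by friction and slips when a moment of more than about 1.5 N m is put on it; a slip of more than 0.06 rad spoils the job.
- spout: The tap's round steel spout, 21 mm thick. Origin on the tap's axis, 3.5 mm above the worktop; the spout runs to its -x over the bowl and rises: centre line through (x -50, z 60) and (x -198, z 117) mm, then a downturned outlet at x -212.
- spanner: Flat steel ring spanner, 0.3 kg, lying on the draining board. Origin: centre of the ring's underside; handle along +x, z up. Six-point ring 33.5 mm across flats, 7 mm wall, 10 mm thick, a corner of its opening pointing along the handle; handle 16 mm wide, 10 thick, to 193 mm from the ring's centre. Seated, it rests on the shoulder, handle in line with a nut corner, with 5 deg play either way.
- spanner_grip (a point): Middle of the handle where to hold it: 115 mm from the ring's centre, 5 mm above the underside; axes as the spanner's.
- dome_cap: Bystander: the tap's chrome dome, diameter 48, 32 mm high, standing on the draining board's far left; origin under its centre.
- lever: Bystander: the tap's chrome lever, 95 mm long with a round boss, lying at the draining board's left; origin under the boss.
- soap_caddy: Bystander: steel and black washing-up caddy with soap pump, 69 x 119 x 158 mm, on the tap ledge right of the tap; origin under its centre.
- mug: Bystander: blue mug, 80 mm wide, 92 mm high, on the worktop right of the sink; origin under its centre.

How it is judged:
By the outcome, as a careful person would: the job done as asked, in the order asked, and still so for the second after the job is handed in, with the robot touching nothing.
It also fails if it takes over 67 s, if anything falls off the work surface, if the arm or the gripper's body presses on something with over 40 N, if the wrist force passes 120 N, or if a joint passes its speed limit or range.

## Working session

There is one attempt and no reset: what is moved stays moved. The work goes in short steps, each a Python script; the robot and the scene stay as the last script left them, time stands still between calls to the robot, and variables do not carry over. Pictures are saved under pics/ and viewed, at most 10 in all, crops included, and the job is handed in when it is done.

```bash
ls; mkdir -p pics; cat > h.py <<'E'
import numpy as np, cv2, math
from plant import bot
def px2w(cam,uv,depth=None,z=None,M=None):
    M=M or bot.camera_model(cam); K=np.array(M["camera_matrix"]);D=np.array(M["D"]);T=np.array(M["T"])
    p=cv2.undistortPoints(np.array([[uv]],float),K,D)[0,0]; r=np.array([p[0],p[1],1.])
    if z is None: return T[:3,:3]@(r*depth)+T[:3,3]
    d=T[:3,:3]@r; return T[:3,3]+d*(z-T[2,3])/d[2]
def dep(d,uv,k=2):
    u,v=int(round(uv[0])),int(round(uv[1])); w=d[max(0,v-k):v+k+1,max(0,u-k):u+k+1]; w=w[w>0]
    return float(np.median(w)) if len(w) else 0
E
python3 - <<'E'
from h import *
for c in("scene","side"):
    im,d=bot.capture(c); cv2.imwrite(f"pics/{c}0.png",im); np.save(f"pics/{c}0.npy",d)
    for q in("counter","drainer","nut_top","spout","spanner","spanner_grip","dome_cap","lever","soap_caddy","mug"):
        r=bot.spot_point(c,q)
        for x in r[:2]:
            uv=x["position"]; print(c,q,round(x["confidence"],2),np.round(uv,1),np.round(px2w(c,uv,dep(d,uv)),3))
print(bot.read_clock(), bot.read_orientation())
E
```

```text
pics
scene counter 0.6 [247.9 248.9] [ 0.651 -0.007  0.033]
scene drainer 0.57 [373. 256.] [0.454 0.321 0.002]
scene nut_top 0.51 [240.3 231.3] [ 0.644 -0.034  0.102]
scene nut_top 0.38 [169.1 161.1] [ 0.526 -0.414  0.062]
scene spout 0.61 [402.  329.3] [0.634 0.496 0.033]
scene spout 0.48 [417.1 263.1] [0.414 0.447 0.018]
scene spanner 0.6 [323.2 265.6] [0.565 0.209 0.005]
scene spanner_grip 0.95 [360.7 268.8] [0.516 0.311 0.009]
scene dome_cap 0.47 [397.7 326.4] [0.633 0.483 0.034]
scene lever 0.53 [371.5 258.5] [0.463 0.321 0.001]
scene lever 0.28 [240.8 235.8] [ 0.653 -0.026  0.095]
scene soap_caddy 0.97 [182.6 220. ] [ 0.691 -0.221  0.072]
scene mug 0.67 [171.4 163.7] [ 0.523 -0.411  0.046]
side counter 0.77 [220.2 222.5] [ 0.633 -0.006  0.015]
side drainer 0.64 [279.4 309.1] [0.451 0.324 0.001]
side nut_top 0.58 [217.4 198. ] [ 0.637 -0.015  0.09 ]
side spout 0.65 [219.1 219.5] [ 0.636 -0.005  0.025]
side spanner 0.63 [232.8 277.5] [0.568 0.231 0.013]
side spanner_grip 0.65 [252.5 303.6] [0.513 0.316 0.009]
side spanner_grip 0.61 [189.8 364. ] [0.617 0.508 0.027]
side dome_cap 0.86 [189.8 368.2] [0.618 0.511 0.019]
side lever 0.81 [300.6 357.9] [0.403 0.473 0.014]
side lever 0.73 [225.4 184. ] [ 0.646 -0.21   0.027]
side soap_caddy 0.91 [224.8 181.7] [ 0.647 -0.211  0.034]
side soap_caddy 0.64 [281.  307.7] [0.448 0.32  0.002]
side mug 0.68 [275.6 158.7] [ 0.494 -0.405  0.022]
1.1 [ 9.89448595e-01  1.44884355e-01  7.32958400e-06 -3.48904559e-05]
```

View pics/scene0.png

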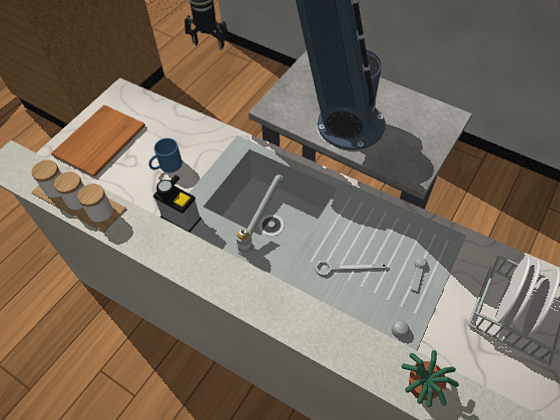

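View pics/side0.png

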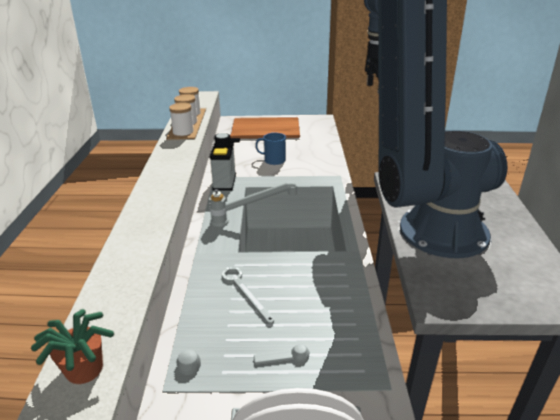

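```bash
cat >> h.py <<'E'
def Q(psi): return [math.cos(psi/2),math.sin(psi/2),0.,0.]
def look(name,qs,fn=None):
    M=bot.camera_model(name); im,d=bot.capture(name)
    if fn: cv2.imwrite(f"pics/{fn}.png",im); np.save(f"pics/{fn}.npy",d); np.save(f"pics/{fn}_M.npy",M,allow_pickle=True)
    for q in qs:
        for x in bot.spot_point(name,q)[:2]:
            uv=x["position"]; print(name,q,round(x["confidence"],2),np.round(uv,1),np.round(px2w(name,uv,dep(d,uv),M=M),4))
    return im,d,M
E
python3 - <<'E'
from h import *
for p,psi,fn in (([0.57,0.02,0.38],math.radians(95),"w_tap"),([0.53,0.27,0.30],math.radians(116),"w_sp")):
    bot.move_pose(p,Q(psi)); bot.dwell(0.2)
    M=bot.camera_model("wrist"); T=np.array(M["T"]); print(np.round(T,3).tolist(), bot.read_clock(), np.round(bot.read_q(),2))
    look("wrist",("nut_top","spout","counter") if fn=="w_tap" else ("spanner","spanner_grip"),fn)
a=np.hstack([cv2.imread("pics/w_tap.png"),cv2.imread("pics/w_sp.png")]); cv2.imwrite("pics/both.png",cv2.resize(a,(800,300)))
E
```

```text
[[0.996, 0.082, 0.027, 0.562], [0.087, -0.944, -0.319, 0.101], [-0.001, 0.321, -0.947, 0.549], [0.0, 0.0, 0.0, 1.0]] 3.7583 [ 0.03  0.34  0.58  1.81 -0.    1.52]
wrist nut_top 0.6 [291.6  43.2] [0.5693 0.2115 0.0033]
wrist nut_top 0.51 [325.1 200. ] [ 0.6417 -0.022   0.1005]
wrist spout 0.98 [312.3 187.2] [ 0.6246 -0.0131  0.0582]
wrist counter 0.57 [318.1 190.6] [ 0.6314 -0.012   0.0835]
[[0.9, 0.414, 0.14, 0.494], [0.437, -0.852, -0.288, 0.343], [-0.0, 0.32, -0.947, 0.47], [0.0, 0.0, 0.0, 1.0]] 5.1917 [ 0.47  0.36  0.4   1.61 -0.    1.59]
wrist spanner 0.75 [290.4 207.9] [0.5723 0.2159 0.0032]
wrist spanner_grip 0.62 [279.7 139.3] [0.5083 0.308  0.0133]
```

View pics/both.png

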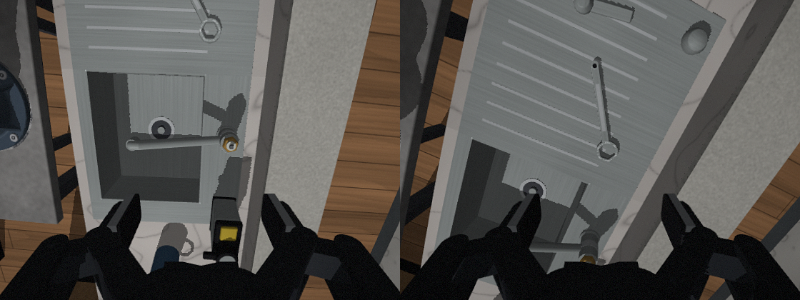

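```bash
cat >> h.py <<'E'
def cloud(d,M):
    K=np.array(M["camera_matrix"]);T=np.array(M["T"]);v,u=np.nonzero(d>0)
    p=cv2.undistortPoints(np.stack([u,v],1).astype(float)[:,None],K,np.array(M["D"]))[:,0]
    z=d[v,u][:,None]; return np.hstack([p*z,z])@T[:3,:3].T+T[:3,3],u,v
def load(fn): return cv2.imread(f"pics/{fn}.png"),np.load(f"pics/{fn}.npy"),np.load(f"pics/{fn}_M.npy",allow_pickle=True).item()
def circ(P):
    A=np.c_[2*P,np.ones(len(P))]; s=np.linalg.lstsq(A,(P**2).sum(1),rcond=None)[0]; return s[:2],math.sqrt(s[2]+s[0]**2+s[1]**2)
E
python3 - <<'E'
from h import *
im,d,M=load("w_sp"); P,u,v=cloud(d,M)
bx=lambda P,x0,x1,y0,y1:(P[:,0]>x0)&(P[:,0]<x1)&(P[:,1]>y0)&(P[:,1]<y1)
m=bx(P,.42,.62,.17,.42); z0=np.median(P[m,2]); print("deck z",z0)
s=m&(P[:,2]>z0+.006)&(P[:,2]<z0+.02); S=P[s]
for _ in range(3):
    c=np.median(S,0); S=S[np.hypot(*(S[:,:2]-c[:2]).T)<.14]
print(len(S),"topz",np.median(S[:,2]))
c=S[:,:2].mean(0); h=np.array([-.49,.87])
for _ in range(3):
    t=(S[:,:2]-c)@h; H=S[(t>np.percentile(t,30))&(t<np.percentile(t,95))][:,:2]
    vx,vy,x0,y0=cv2.fitLine(H.astype(np.float32),cv2.DIST_L2,0,.001,.001).ravel(); h=np.array([vx,vy]); h*=np.sign(h[1])
n=np.array([-h[1],h[0]]); b=np.array([x0,y0]); t=(S[:,:2]-b)@h; w=(S[:,:2]-b)@n
print("psi",math.degrees(math.atan2(h[1],h[0])),"ends",b+h*t.min(),b+h*t.max(),"len",np.ptp(t),"hw",w[(t>0)].min(),w[t>0].max())
R=S[t<t.min()+.055]; print("ring circ",circ(R[:,:2]))
# tap
im,d,M=load("w_tap"); P,u,v=cloud(d,M)
for lo,hi in((.08,.088),(.088,.093),(.093,.098),(.1,.104),(.105,.118)):
    q=bx(P,.6,.69,-.06,.04)&(P[:,2]>lo)&(P[:,2]<hi)
    if q.sum()>5: print(lo,q.sum(),P[q,:2].mean(0),P[q,:2].min(0),P[q,:2].max(0))
# upstand edge: points z~.115
q=bx(P,.66,.9,-.1,.3)&(abs(P[:,2]-.115)<.006); U=P[q]
ys=np.arange(-.05,.25,.01); E=np.array([[U[abs(U[:,1]-y)<.005,0].min(),y] for y in ys if (abs(U[:,1]-y)<.005).sum()>5])
k=np.polyfit(E[:,1],E[:,0],1); print("upstand x(y)",k,"yaw deg",math.degrees(-math.atan(k[0])), "z",np.median(U[:,2]))
E
```

```text
deck z 0.3927838564548226
14724 topz 0.40705734793041526
psi 22.5455149013047 ends [0.45702873 0.25163886] [0.59289608 0.30804345] len 0.1471102249171257 hw -0.021945951773817664 0.008127947624860703
ring circ (array([0.48488749, 0.25391041]), 0.01898971486049336)
0.08 261 [ 0.63803518 -0.02567973] [ 0.6174162 -0.0519741] [ 0.66291617 -0.00670085]
0.088 71 [ 0.63803057 -0.02429691] [ 0.62304182 -0.04510387] [ 0.65634996 -0.01136653]
0.093 123 [ 0.63854129 -0.02600856] [ 0.62442681 -0.04439501] [ 0.65548596 -0.01246284]
0.1 78 [ 0.6398513  -0.02803245] [ 0.62974399 -0.03852012] [ 0.65042785 -0.01887092]
0.105 32 [ 0.63982568 -0.02816719] [ 0.63582772 -0.03275774] [ 0.64384388 -0.02480828]
upstand x(y) [-0.04143719  0.7224671 ] yaw deg 2.372818382821531 z 0.11483564529228535
```

```bash
cat >> h.py <<'E'
def spanner(fn):
    im,d,M=load(fn); P,u,v=cloud(d,M); P=P[P[:,2]<.05]
    m=(P[:,0]>.42)&(P[:,0]<.64)&(P[:,1]>.17)&(P[:,1]<.42); P=P[m]; z0=np.median(P[:,2])
    S=P[(P[:,2]>z0+.006)&(P[:,2]<z0+.015)]; S=S[np.hypot(S[:,0]-.53,S[:,1]-.28)<.14]
    c=S[:,:2].mean(0); h=np.array([-.49,.87])
    for _ in range(4):
        t=(S[:,:2]-c)@h; lo=t.min(); H=S[(t>lo+.06)&(t<t.max()-.01)][:,:2]
        vx,vy,x0,y0=cv2.fitLine(H.astype(np.float32),cv2.DIST_HUBER,0,.001,.001).ravel(); h=np.array([vx,vy]); h*=np.sign(h[1])
    b=np.array([x0,y0]); n=np.array([-h[1],h[0]]); t=(S[:,:2]-b)@h; w=(S[:,:2]-b)@n
    R=S[t<t.min()+.048]; print("deck",z0,"top",np.median(S[:,2]),"len",np.ptp(t),"psi",math.degrees(math.atan2(h[1],h[0])),"hw",w[t>0].min(),w[t>0].max())
    rc=(R[:,:2].min(0)+R[:,:2].max(0))/2; print("ends",b+h*t.min(),b+h*t.max(),"ringw",(w[t<t.min()+.048]).min(),(w[t<t.min()+.048]).max(),"ring from far end",b+h*(t.max()-.193), "fit",circ(R[:,:2]))
    return b+h*(t.max()-.193),h
E
python3 - <<'E'
from h import *
spanner("w_sp")
E
```

```text
deck 0.0031094221233911035 top 0.013027320915980134 len 0.21678937570759654 psi 124.17733335930197 hw -0.00802267436343962 0.008143977834554774
ends [0.58650774 0.19148549] [0.46472498 0.37083596] ringw -0.023994481126358817 0.024451014828611502 ring from far end [0.57314391 0.21116651] fit (array([0.57248762, 0.21196234]), 0.02130976575224727)
```

```bash
python3 - <<'E'
from h import *
bot.move_pose([0.638,0.02,0.24],Q(math.radians(92.4))); bot.dwell(0.2)
im,d,M=look("wrist",("nut_top",),"w_nut"); print(np.array(M["camera_matrix"]).round(1).tolist(),bot.read_clock())
P,u,v=cloud(d,M)
for lo,hi in((.0925,.0965),(.1,.104),(.105,.115)):
    q=(abs(P[:,0]-.64)<.03)&(abs(P[:,1]+.028)<.03)&(P[:,2]>lo)&(P[:,2]<hi); print(lo,q.sum(),P[q,:2].mean(0),P[q,:2].min(0),P[q,:2].max(0), np.median(P[q,2]))
q=(abs(P[:,0]-.64)<.02)&(abs(P[:,1]+.028)<.02)&(P[:,2]>.09); uc,vc=int(u[q].mean()),int(v[q].mean()); print(uc,vc)
c=im[vc-35:vc+35,uc-45:uc+45]; cv2.imwrite("pics/nutcrop.png",cv2.resize(c,None,fx=8,fy=8,interpolation=cv2.INTER_CUBIC))
E
```

```text
wrist nut_top 0.58 [281.  234.9] [ 0.6392 -0.0248  0.1048]
[[297.7, 0.0, 281.2], [0.0, 297.7, 213.5], [0.0, 0.0, 1.0]] 6.725
0.0925 262 [ 0.63970411 -0.02505819] [ 0.62452708 -0.04490806] [ 0.65626842 -0.01254077] 0.09437970948615729
0.1 161 [ 0.63965017 -0.02756295] [ 0.63021073 -0.03909461] [ 0.64961171 -0.01805472] 0.1007973012627828
0.105 66 [ 0.63996555 -0.02772441] [ 0.63587338 -0.03222641] [ 0.64382273 -0.02441715] 0.11023831650743054
281 233
```

View pics/nutcrop.png

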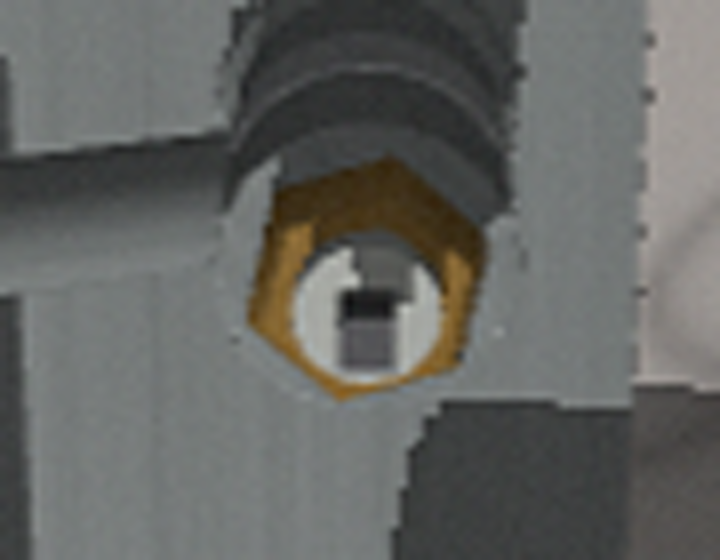

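```bash
cat > nutfit.py <<'E'
from h import *
from scipy.optimize import minimize
def fit(fn,hint=(.640,-.0278)):
    im,d,M=load(fn); K=np.array(M["camera_matrix"]);D=np.array(M["D"]);W=np.linalg.inv(np.array(M["T"]))
    rv=cv2.Rodrigues(W[:3,:3])[0]; pr=lambda X:cv2.projectPoints(np.array(X,float),rv,W[:3,3],K,D)[0][:,0]
    c0=pr([[*hint,.0945]])[0]; S=8; o=c0.round()-[40,40]
    c=cv2.resize(im[int(o[1]):int(o[1])+80,int(o[0]):int(o[0])+80],None,fx=S,fy=S,interpolation=cv2.INTER_CUBIC)
    hsv=cv2.cvtColor(c,cv2.COLOR_BGR2HSV); m=cv2.inRange(hsv,(8,110,40),(28,255,255))
    m=cv2.morphologyEx(m,cv2.MORPH_CLOSE,np.ones((9,9)));n,l,st,_=cv2.connectedComponentsWithStats(m); m=(l==1+st[1:,4].argmax()).astype(np.uint8)
    m=cv2.drawContours(np.zeros_like(m),cv2.findContours(m,cv2.RETR_EXTERNAL,cv2.CHAIN_APPROX_NONE)[0],-1,1,-1)
    def cost(p):
        a=p[2]+np.arange(6)*math.pi/3; X=[]
        for r,z in((.0185,.0835),(.0185,.0905),(.0156,.0945)): X+=[[p[0]*1e-3+hint[0]+r*math.cos(t),p[1]*1e-3+hint[1]+r*math.sin(t),z] for t in a]
        h=cv2.convexHull(((pr(X)-o+.5)*S-.5).astype(np.float32)); g=cv2.fillConvexPoly(np.zeros_like(m),np.round(h*16).astype(np.int32),1,shift=4)
        return 1-(g&m).sum()/(g|m).sum()
    R=[minimize(cost,[0,0,math.radians(t)],method="Nelder-Mead",options=dict(initial_simplex=[[0,0,math.radians(t)],[2,0,math.radians(t)],[0,2,math.radians(t)],[0,0,math.radians(t+10)]])) for t in range(60,120,10)]
    for r in sorted(R,key=lambda r:r.fun)[:3]: print("IoU",round(1-r.fun,3),"centre",r.x[0]*1e-3+hint[0],r.x[1]*1e-3+hint[1],"corner deg mod60",math.degrees(r.x[2])%60)
if __name__=="__main__":
    fit("w_nut")
E
python3 nutfit.py
```

```text
IoU 0.489 centre 0.6396699066486478 -0.029158288085656698 corner deg mod60 21.4160153901974
IoU 0.489 centre 0.6395022548856412 -0.029195597671602326 corner deg mod60 21.83376633509839
IoU 0.489 centre 0.6396135016322779 -0.029319393595689476 corner deg mod60 20.76210308468569
```

```bash
sed -i 's/^    m=cv2.drawContours.*/    m=cv2.fillConvexPoly(np.zeros_like(m),cv2.convexHull(cv2.findNonZero(m)),1)/' nutfit.py; python3 nutfit.py
```

```text
IoU 0.964 centre 0.6396697247874991 -0.029199252789106258 corner deg mod60 20.468504880969334
IoU 0.964 centre 0.6397393438361785 -0.029093276628269025 corner deg mod60 21.619120280467996
IoU 0.964 centre 0.6397306279659198 -0.02911698136862837 corner deg mod60 20.75640541792886
```

```bash
python3 - <<'E'
from h import *
psi=math.radians(124.18); g=np.array([.5728,.2116])+.115*np.array([math.cos(psi),math.sin(psi)])
bot.move_pose([*g,.10],Q(psi)); bot.servo_line([*g,.006],v=.12); print(np.round(bot.read_wrist_force(),2),bot.read_tcp_pos())
bot.close_gripper(); print(bot.read_opening(),bot.read_grasp_force(),np.round(bot.read_wrist_force(),2),bot.read_tcp_pos(),bot.read_clock())
bot.servo_line([*g,.03],v=.08); print(np.round(bot.read_wrist_force(),2),np.round(bot.read_wrist_torque(),3))
bot.servo_line([*g,.20],v=.2); print(bot.read_opening(),bot.read_clock())
im,d,M=look("wrist",("spanner",),"w_held")
P,u,v=cloud(d,M); t=(P[:,:2]-g)@[math.cos(psi),math.sin(psi)]; w=(P[:,:2]-g)@[-math.sin(psi),math.cos(psi)]
q=(abs(w)<.04)&(t>-.16)&(t<-.02)&(P[:,2]>.17)&(P[:,2]<.23)
for a,b in((-.14,-.125),(-.125,-.105),(-.105,-.09),(-.085,-.07),(-.07,-.055),(-.055,-.04)):
    k=q&(t>a)&(t<b)
    if k.sum(): print(a,k.sum(),"t",P[k][:,2].mean().round(4),"w",w[k].min().round(4),w[k].max().round(4))
print("tmin",t[q].min())
E
```

```text
[ 0.13 -0.59  0.41] [0.50881503 0.30689318 0.00668706]
0.0007525884271996581 0.0 [ 0.07  0.99 -0.39] [0.5081641  0.30675502 0.00599916] 9.725
[-0.41 -0.69 -1.1 ] [-0.033  0.041  0.011]
0.0019066324539245834 11.175
wrist spanner 0.77 [282.9 267.4] [0.5019 0.3153 0.2384]Traceback (most recent call last):
  File "<stdin>", line 13, in <module>
    return umr_minimum(a, axis, None, out, keepdims, initial, where)
ValueError: zero-size array to reduction operation minimum which has no identity
```

View pics/w_held.png

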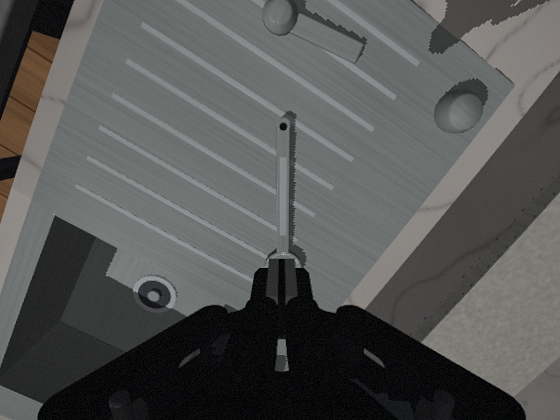

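```bash
python3 - <<'E'
from h import *
spanner("w_held")
print(bot.read_tcp_pos(),bot.read_orientation(),bot.read_opening())
im,d,M=load("w_held");P,u,v=cloud(d,M); q=(P[:,2]<.3)&(P[:,2]>.15); print("lowest finger pts",np.percentile(P[q,2],[0,.5,2,50]), P[q][P[q,2].argmin()])
for c in("side","scene"):
    im,d=bot.capture(c);M=bot.camera_model(c); P,u,v=cloud(d,M); q=(abs(P[:,0]-.508)<.04)&(abs(P[:,1]-.307)<.04)&(P[:,2]>.1)&(P[:,2]<.4); print(c,np.percentile(P[q,2],[0,.5,2,50]),P[q][P[q,2].argmin()]); cv2.imwrite(f"pics/{c}1.png",im)
K=bot.camera_model("side"); 
im=cv2.imread("pics/side1.png"); cv2.imwrite("pics/side1c.png",cv2.resize(im[200:400,160:400],None,fx=3,fy=3))
E
```

```text
deck 0.0031166079601268604 top 0.013053365944136863 len 0.19173185544874527 psi 124.30318582604143 hw -0.008064171463626353 0.007273959094222717
ends [0.57229496 0.2132088 ] [0.46424025 0.37159216] ringw -0.022844847777624726 0.024100875892177232 ring from far end [0.57300965 0.21216123] fit (array([0.56075477, 0.23000926]), 0.017533191093617236)
[0.5075482  0.30635328 0.19847998] [ 4.68080756e-01  8.83684795e-01 -1.07823316e-03 -6.53095632e-04] 0.0020001481765931123
lowest finger pts [0.22942908 0.23291851 0.23882635 0.28457586] [0.50667271 0.31853718 0.22942908]
side [0.22427855 0.23093168 0.23838579 0.33055112] [0.51326552 0.31107243 0.22427855]
scene [0.22965045 0.2302279  0.24458228 0.36746403] [0.5186874  0.30643752 0.22965045]
```

View pics/side1c.png

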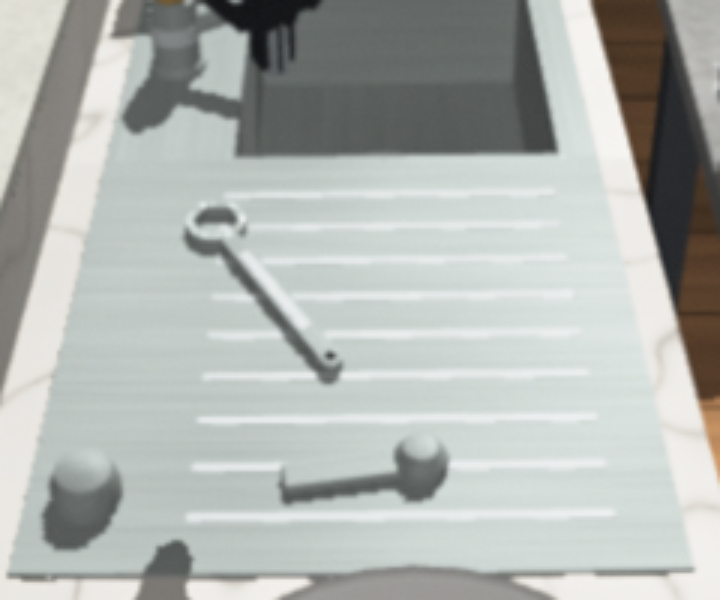

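```bash
python3 - <<'E'
from h import *
psi=math.radians(124.2); h=np.array([math.cos(psi),math.sin(psi)]); n=np.array([-h[1],h[0]])
g=np.array([.5728,.2116])+.115*h; p=g+.04*n
bot.servo_line([*p,.06],v=.2); bot.servo_line([*p,.0],v=.1); bot.dwell(.1); f0=np.mean([bot.read_wrist_force()[2] for _ in range(5)]); z=0.
print(f0,bot.read_tcp_pos())
while z>-.034:
    z-=.0015; bot.servo_line([*p,z],v=.03); f=np.mean([bot.read_wrist_force()[2] for _ in range(3)])
    if f-f0>3: break
print("contact z",z,f,bot.read_tcp_pos(),bot.read_clock())
bot.servo_line([*p,z+.03],v=.1)
E
```

```text
-0.22801047643135552 [0.47569969 0.28459422 0.00082949]
contact z -0.024000000000000004 4.371695989771711 [ 0.47525792  0.28432458 -0.02372081] 17.1
```

```bash
python3 - <<'E'
from h import *
psi=math.radians(124.2); h=np.array([math.cos(psi),math.sin(psi)]); g=np.array([.5728,.2116])+.115*h
bot.servo_line([*g,.06],v=.2); bot.ungrasp(); bot.servo_line([*g,-.0225],v=.12); print(np.round(bot.read_wrist_force(),2),bot.read_clock())
bot.close_gripper(); print(bot.read_opening(),bot.read_grasp_force(),np.round(bot.read_wrist_force(),2),bot.read_tcp_pos(),bot.read_clock())
if bot.read_opening()>.05:
    bot.servo_line([*g,.10],v=.15); print(np.round(bot.read_wrist_force(),2),np.round(bot.read_wrist_torque(),3),bot.read_opening(),bot.read_clock())
    im,d,M=look("wrist",("spanner",),"w_held2")
E
```

```text
[-0.2  -0.7   1.05] 19.65
0.16543684393367003 59.2939567565918 [-0.56 -1.15  5.41] [ 0.50841461  0.30688438 -0.02205244] 20.3
[ 0.05 -0.2  -3.11] [0.102 0.088 0.016] 0.1642050306372215 21.2667
```

View pics/w_held2.png

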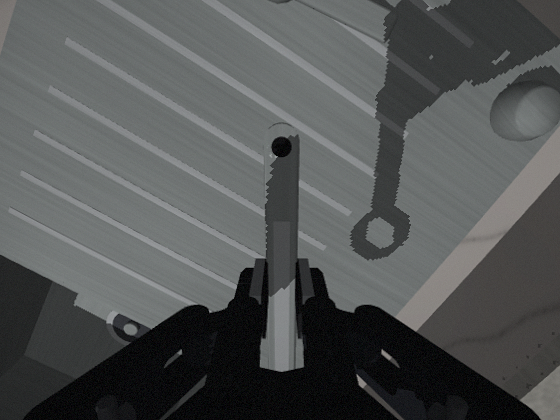

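```bash
cat >> h.py <<'E'
C=np.array([.6398,-.0285]); OFF=.0255   # tap axis; spanner underside above TCP
def tp(deg,r=.115,c=None):
    a=math.radians(deg); return (C if c is None else np.array(c))+r*np.array([math.cos(a),math.sin(a)])
def ringcheck(deg,zu):
    a=math.radians(deg); h=np.array([math.cos(a),math.sin(a)]); n=np.array([-h[1],h[0]])
    for c in("side","scene","wrist"):
        M=bot.camera_model(c); im,d=bot.capture(c); P,u,v=cloud(d,M)
        t=(P[:,:2]-C)@h; w=(P[:,:2]-C)@n; q=(abs(w)<.04)&(t>-.04)&(t<.20)&(abs(P[:,2]-zu-.01)<.006)
        for lo,hi in((-.04,-.01),(-.01,.01),(.01,.02),(.03,.06),(.06,.09),(.14,.2)):
            k=q&(t>lo)&(t<hi)
            if k.sum()>8: print(c,lo,k.sum(),"z",np.round(np.median(P[k,2]),4),"w",w[k].min().round(4),w[k].max().round(4),"t",t[k].min().round(4),t[k].max().round(4))
E
python3 - <<'E'
from h import *
bot.move_pose([*tp(141),.115],Q(math.radians(141))); bot.dwell(.2)
print(bot.read_tcp_pos(),tp(141),bot.read_orientation(),bot.read_clock(),np.round(bot.read_wrist_force(),2))
ringcheck(141,.115+OFF)
im,_=bot.capture("side"); cv2.imwrite("pics/s2.png",cv2.resize(im[150:270,150:310],None,fx=5,fy=5,interpolation=cv2.INTER_CUBIC))
E
```

```text
[0.5504222  0.04505503 0.11484725] [0.55042821 0.04387184] [ 3.33092840e-01  9.42894029e-01  2.30408081e-05 -9.63610060e-05] 22.6083 [ 0.4  -0.14 -2.37]
side -0.04 27 z 0.147 w -0.0217 0.0164 t -0.025 -0.0112
side -0.01 27 z 0.147 w -0.0297 0.0214 t -0.0096 0.0094
side 0.01 21 z 0.147 w -0.029 0.0175 t 0.0105 0.0192
side 0.03 38 z 0.1476 w -0.0132 0.0071 t 0.0302 0.0591
side 0.06 40 z 0.1481 w -0.014 0.0052 t 0.0605 0.088
side 0.14 94 z 0.1489 w -0.0134 0.0064 t 0.1403 0.1944
scene -0.04 36 z 0.1494 w -0.026 0.0182 t -0.0235 -0.0102
scene -0.01 39 z 0.1483 w -0.0309 0.0211 t -0.0096 0.0099
scene 0.01 27 z 0.1495 w -0.0264 0.0178 t 0.0102 0.0196
scene 0.03 56 z 0.1492 w -0.014 0.0054 t 0.0305 0.0599
scene 0.06 52 z 0.1486 w -0.0127 0.0072 t 0.0607 0.0893
scene 0.14 79 z 0.1502 w -0.0127 0.0071 t 0.147 0.1936
wrist 0.03 169 z 0.1493 w -0.0083 0.0077 t 0.0545 0.06
wrist 0.06 1181 z 0.1495 w -0.0083 0.0078 t 0.06 0.09
wrist 0.14 3853 z 0.1504 w -0.0081 0.008 t 0.14 0.1941
```

View pics/s2.png

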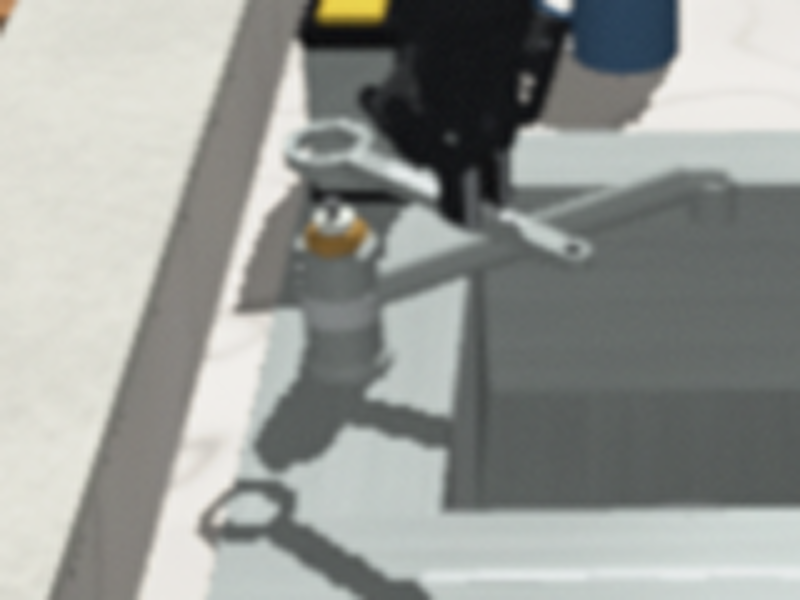

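```bash
python3 - <<'E'
from h import *
for c in("side","scene"):
    d=np.load(f"pics/{c}0.npy"); P,u,v=cloud(d,bot.camera_model(c))
    for lo,hi in((.0925,.0975),(.099,.104),(.106,.116)):
        q=(np.hypot(P[:,0]-.64,P[:,1]+.028)<.03)&(P[:,2]>lo)&(P[:,2]<hi)
        if q.sum(): print(c,lo,q.sum(),P[q,:2].mean(0).round(4),((P[q,:2].min(0)+P[q,:2].max(0))/2).round(4))
    
    M=bot.camera_model(c); im,d=bot.capture(c); P,u,v=cloud(d,M); q=(np.hypot(P[:,0]-.64,P[:,1]+.028)<.045)&(P[:,2]>.142)&(P[:,2]<.156)
    a=math.radians(141);t=(P[:,:2]-C)@[math.cos(a),math.sin(a)]; q&=t<.02
    print("ring",q.sum(),circ(P[q,:2]),((P[q,:2].min(0)+P[q,:2].max(0))/2).round(4))
E
```

```text
side 0.0925 23 [ 0.6436 -0.0195] [ 0.6429 -0.0196]
side 0.099 16 [ 0.6415 -0.0218] [ 0.6413 -0.0234]
side 0.106 7 [ 0.6419 -0.0248] [ 0.6422 -0.0246]
ring 95 (array([ 0.64222645, -0.02472786]), 0.02111756669019182) [ 0.6425 -0.026 ]
scene 0.0925 29 [ 0.6458 -0.0219] [ 0.6425 -0.0249]
scene 0.099 23 [ 0.6439 -0.0245] [ 0.6437 -0.0255]
scene 0.106 13 [ 0.6439 -0.0256] [ 0.6442 -0.0255]
ring 123 (array([ 0.64273443, -0.02531467]), 0.021358046785582094) [ 0.6434 -0.0256]
```

```bash
cat >> h.py <<'E'
def F(): return np.mean([bot.read_wrist_force() for _ in range(3)],0)
def seat(deg,c=None,zend=.0585,lim=10):
    """lower ring over nut at handle yaw deg; returns (z,force)"""
    q=Q(math.radians(deg)); bot.servo_line([*tp(deg,c=c),.072],q,v=.12); bot.dwell(.1); f0=F(); z=.072
    while z>zend+1e-6:
        z-=.0027; bot.servo_line([*tp(deg,c=c),z],q,v=.04); f=F()-f0
        if np.linalg.norm(f)>lim: break
    print("seat z",round(z,4),"df",f.round(1),"tcp",np.round(bot.read_tcp_pos(),4),"t",bot.read_clock()); return z,f,f0
E
python3 - <<'E'
from h import *
seat(141)
ringcheck(141,.0585+OFF)
E
```

```text
seat z 0.0585 df [0.7 0.6 0.6] tcp [0.5506 0.0439 0.0585] t 24.7667
side -0.04 22 z 0.0925 w -0.0242 0.02 t -0.0251 -0.0103
side -0.01 57 z 0.0924 w -0.0282 0.0227 t -0.0088 0.01
side 0.01 31 z 0.0919 w -0.0237 0.017 t 0.01 0.0199
side 0.03 40 z 0.0924 w -0.0136 0.007 t 0.0302 0.0594
side 0.06 37 z 0.0917 w -0.013 0.0057 t 0.0603 0.0882
side 0.14 86 z 0.0919 w -0.0123 0.0075 t 0.1403 0.1932
scene -0.04 45 z 0.0943 w -0.0262 0.0189 t -0.0243 -0.0107
scene -0.01 70 z 0.0943 w -0.0298 0.0231 t -0.0097 0.0097
scene 0.01 40 z 0.0936 w -0.0268 0.0164 t 0.0101 0.0196
scene 0.03 56 z 0.0938 w -0.0134 0.0321 t 0.0304 0.0598
scene 0.06 50 z 0.0946 w -0.0133 0.0069 t 0.0601 0.0893
scene 0.14 82 z 0.094 w -0.0145 0.0068 t 0.1426 0.1917
wrist 0.03 163 z 0.0937 w -0.0075 0.0083 t 0.0546 0.0599
wrist 0.06 1198 z 0.0936 w -0.0077 0.0084 t 0.06 0.09
wrist 0.14 3774 z 0.0937 w -0.0074 0.0087 t 0.14 0.1935
```

```bash
cat >> h.py <<'E'
def mom(f,tq,deg):
    a=math.radians(deg); r=.115*np.array([math.cos(a),math.sin(a)]); return r[0]*f[1]-r[1]*f[0], tq[2]
def stroke(a0,a1,f0,step=6,z=.0585,lim=25,v=.1,t0=0.,mlim=9):
    n=max(1,int(math.ceil(abs(a1-a0)/step)))
    for a in np.linspace(a0,a1,n+1)[1:]:
        bot.servo_line([*tp(a),z],Q(math.radians(a)),v=v); f=F()-f0; tq=np.mean([bot.read_wrist_torque() for _ in range(3)],0)
        m=mom(f,tq,a); print(round(a,1),"f",f.round(1),"M_F",round(m[0],2),"Tz",round(tq[2],3))
        if np.linalg.norm(f)>lim or m[0]>mlim: print("STOP"); break
    return a
E
python3 - <<'E'
from h import *
f0=np.array([.1,-.3,-2.7])
stroke(141,74,f0); print(bot.read_clock(),bot.read_opening())
E
```

```text
135.4 f [ 2.4 -2.8  1.3] M_F 0.04 Tz 0.028
129.8 f [ 3.2 -3.9  0.1] M_F 0.01 Tz 0.181
124.2 f [ 2.5 -3.9  0.6] M_F 0.01 Tz 0.249
118.7 f [ 2.3 -3.7 -0.2] M_F -0.03 Tz 0.202
113.1 f [ 2.8 -4.2  0.7] M_F -0.1 Tz 0.239
107.5 f [ 2.4 -4.7  0.9] M_F -0.1 Tz 0.205
101.9 f [ 1.  -3.6  1.7] M_F -0.02 Tz 0.198
96.3 f [ 1.5 -4.3  1.4] M_F -0.12 Tz 0.254
90.8 f [-0.3 -3.4  1.8] M_F 0.04 Tz 0.241
85.2 f [-0.3 -2.8  1.5] M_F 0.01 Tz 0.231
79.6 f [-1.  -3.4  1. ] M_F 0.04 Tz 0.223
74.0 f [-0.7 -2.3  1.8] M_F 0.0 Tz 0.205
28.0167 0.16285844634990054
```

```bash
python3 - <<'E'
from h import *
def go(a,z,v=.15): bot.servo_line([*tp(a),z],Q(math.radians(a)),v=v)
go(78.5,.0585,.08); print(F().round(1)); go(78.5,.10,.15)
for a in(100,120,139.5): go(a,.10,.2)
z,f,f0=seat(139.5); print(f0)
a=stroke(139.5,97,f0); print(bot.read_clock(),bot.read_opening())
E
```

```text
[-0.5 -2.  -2. ]
seat z 0.0585 df [ 2.6 -1.3  1.9] tcp [0.5526 0.0461 0.0585] t 31.9583
[-0.32615425  0.01868584 -3.13021627]
134.2 f [ 3.2 -5.1  0.5] M_F 0.14 Tz 0.066
128.9 f [ 3.3 -4.4  1.1] M_F 0.02 Tz 0.142
123.6 f [ 3.5 -4.3  1.6] M_F -0.07 Tz 0.169
118.2 f [ 3.3 -4.8  2. ] M_F -0.08 Tz 0.208
112.9 f [ 2.2 -3.5  1.6] M_F -0.08 Tz 0.225
107.6 f [ 2.  -4.8  2.1] M_F -0.05 Tz 0.23
102.3 f [ 2.2 -4.5  1.6] M_F -0.14 Tz 0.25
97.0 f [ 0.7 -4.5  2.6] M_F -0.02 Tz 0.221
34.025 0.16619924623632404
```

```bash
python3 - <<'E'
from h import *
f0=np.array([-.33,.02,-3.13]); a=97.
while a>75:
    a-=1.25; bot.servo_line([*tp(a),.0585],Q(math.radians(a)),v=.05)
    f=np.mean([bot.read_wrist_force() for _ in range(6)],0)-f0; tz=np.mean([bot.read_wrist_torque()[2] for _ in range(6)]); m=mom(f,[0,0,tz],a)
    print(round(a,2),f.round(1),round(m[0],2),round(tz,3),"M",round(m[0]+tz,3))
    if m[0]+tz>.93: break
print(bot.read_orientation(),bot.read_clock(),bot.read_opening())
E
```

```text
95.75 [ 0.3 -5.   1.4] 0.02 0.258 M 0.279
94.5 [ 0.4 -4.3  1. ] -0.01 0.261 M 0.249
93.25 [ 0.  -4.8  2.3] 0.03 0.2 M 0.229
92.0 [ 0.1 -5.2  1.3] 0.01 0.19 M 0.201
90.75 [-0.7 -5.6  1.2] 0.09 0.262 M 0.356
89.5 [-0.1 -4.8  1.4] 0.01 0.193 M 0.202
88.25 [-0.5 -4.8  1.7] 0.04 0.209 M 0.254
87.0 [-0.2 -5.   1.4] -0.01 0.209 M 0.197
85.75 [-0.6 -5.5  0.9] 0.02 0.208 M 0.228
84.5 [-0.5 -5.   1.6] 0.0 0.206 M 0.208
83.25 [-1.7 -4.2  1.1] 0.13 0.169 M 0.303
82.0 [-2.2 -5.1  1.5] 0.17 0.249 M 0.414
80.75 [-2.4 -3.9  2.1] 0.2 0.257 M 0.462
79.5 [-2.9 -4.   2.5] 0.24 0.315 M 0.557
78.25 [-4.7 -3.2  1.9] 0.45 0.375 M 0.824
77.0 [-4.6 -3.5  2.7] 0.42 0.409 M 0.832
75.75 [-5.5 -2.9  1.5] 0.53 0.4 M 0.93
[ 0.78894685  0.61445998 -0.00087563 -0.00101401] 38.275 0.16583762416858777
```

```bash
python3 - <<'E'
from h import *
def go(a,z,v=.15): bot.servo_line([*tp(a),z],Q(math.radians(a)),v=v)
bot.dwell(.2)
go(84,.0585,.05); go(91,.0585,.05); print("unl",(F()).round(1)); go(91,.105,.12); print("lifted",F().round(1))
psi=math.radians(124.2); h=np.array([math.cos(psi),math.sin(psi)]); g=np.array([.5728,.2116])+.115*h; q=Q(psi)
bot.move_pose([*g,.105],q); bot.servo_line([*g,-.012],v=.12); bot.dwell(.15); f0=F(); z=-.012; print(f0.round(1),bot.read_clock())
while z>-.0235:
    z-=.0015; bot.servo_line([*g,z],v=.03); f=F()-f0
    if f[2]>2.2 : break
print("z",z,f.round(2),bot.read_tcp_pos(),bot.read_clock())
E
```

```text
unl [ 0.4 -1.2 -2.8]
lifted [ 0.3  0.7 -3.4]
[ 0.6 -0.5 -2.7] 42.2
z -0.022500000000000006 [-1.27 -0.15  6.67] [ 0.50837475  0.30684301 -0.02203268] 43.95
```

```bash
python3 - <<'E'
from h import *
from nutfit import fit
g=bot.read_tcp_pos()[:2]
bot.ungrasp(); print(bot.read_opening()); bot.servo_line([*g,.12],v=.12)
bot.move_pose([.53,.27,.30],Q(math.radians(116))); bot.dwell(.15); look("wrist",(),"w_end"); spanner("w_end")
bot.move_pose([0.638,0.02,0.24],Q(math.radians(92.4))); bot.dwell(.2); look("wrist",(),"w_nut2"); fit("w_nut2")
print(bot.read_clock(),bot.read_wrist_force())
a=np.hstack([cv2.imread("pics/w_nut2.png"),cv2.imread("pics/w_end.png")]); cv2.imwrite("pics/both2.png",cv2.resize(a,(800,300)))
E
```

```text
0.9953082380626563
deck 0.003120204722116493 top 0.013005566149374537 len 0.21626877505829645 psi 124.26214436426143 hw -0.00801876603037444 0.008064074857715542
ends [0.58578578 0.19194066] [0.46403076 0.37068041] ringw -0.024023616020772114 0.02423138323680959 ring from far end [0.57268592 0.21117161] fit (array([0.57218739, 0.2118789 ]), 0.021287409686143052)
IoU 0.97 centre 0.6397351008059844 -0.029227052460208153 corner deg mod60 31.701474887271004
IoU 0.969 centre 0.6398774007848032 -0.029210281240817516 corner deg mod60 31.71632357090587
IoU 0.968 centre 0.6399661195505034 -0.029103147162252603 corner deg mod60 32.31906557514441
48.2833 [-0.27470595 -0.57039781  0.12307492]
```

View pics/both2.png

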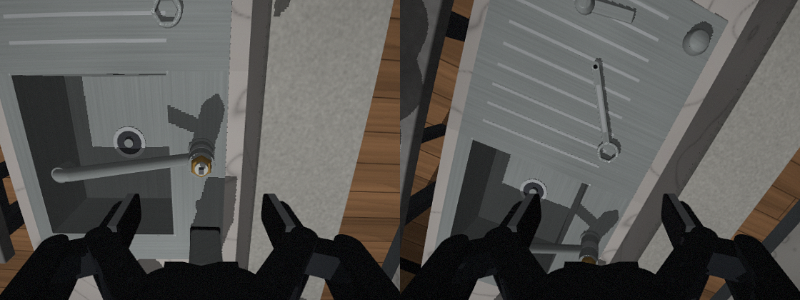

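The nut's corner now sits at about 92°, which is home. The spanner lies flat at its old place, the spout hasn't moved, and the gripper is clear of everything.

```bash
python3 -c "
from plant import bot
print(bot.close_job())"
```

```text
the job is handed in; nothing more can be done
None
```

The job is handed in: the nut was turned fully home in two strokes and nipped up to about 0.9–1 N m by the wrist readings, and the spanner is back flat on the draining board and released, at about 48 s of the 67 s allowed. The final pictures showed no movement of the tap or spout. My first grasp closed above the spanner and missed it, because the fingertips sit about 26 mm higher than the reported TCP.

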